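# Open the tasting jar in its socket and hold the lid above it

## Robot

A 6-joint arm with a two-finger parallel gripper is mounted at the origin on a cart in front of the work surface, level with it; the furniture and walls round the work are solid. World frame = base frame: x ahead of the robot, y to its left, z up, the work surface at z = 0. Lengths are in m, angles in rad, forces in N, time in s.
With the tool pointing down it reaches from about 0.3 to 0.85 m from the base axis. Payload 5.4 kg.
Tool frame: the origin (TCP) lies midway between the tips of the shut fingers; the grasp point (between the pads) lies 19 mm behind it (hold_point_z is the distance from the TCP to the grasp point, in m); z points along the fingers, y is the line along which they close (so a half turn about z gives the same grasp; the last joint's range is limited). The gripper opens to 85 mm and grips with 20 to 120 N. Pads are 22 mm wide; open, the fingers measure 114 mm over their backs; the gripper's body (76 mm by 85 mm) begins 54 mm behind the grasp point. The pads swing forward as they close: fully open they stand 13 mm farther back than shut.
Start: joints at [0.951, 0.158, 1.597, -0, 1.386, -0.21], TCP at [0.229, 0.527, 0.202] pointing down, gripper open.
Joint ranges: [-2.91, 2.91], [-0.94, 2.29], [0.18, 2.7], [-1.29, 4.43], [0.17, 2.64], [-3, 3]. Speed limits (rad/s): [2.57, 2.57, 3.14, 3.14, 3.14, 3.14].

## Interface

Orientations are given as a 3x3 rotation matrix whose columns are the frame's x, y, z axes.
In Python, from station import get_obs, capture, camera_model, close_job, masks_of, place_of, hold_point_z gives the robot as it stands.
- The arm moves only by the shell command python3 -m inch [OPENING], which reads ROWS from standard input. ROWS is a JSON list of rows, 1 to 20 of them, each an object with the fields tx, ty, tz (the shift in a scale on which 1.0 is 0.75 m), drx, dry, drz (a rotation vector in shares of 2 pi rad (1.0 is 2 pi rad)); a field left out counts as zero; each row is the pose to reach, as a shift and turn from the pose commanded when the command began, along the tool's axes at that moment; what a row does not reach only later rows make up. A row lasts 1/10 s, in which the tool goes at most 0.05 m and 0.15 rad, less where a joint would pass 70% of its speed; a pose out of reach is approached as far as the arm can. OPENING is the opening from 0.0 (shut) to 1.0 (fully open), set as the command begins (- or left out keeps the last). The fingers move at their own pace and stop on an object; the grip force is fixed at half the most. Time passes only in rows, so rows that do not move let the fingers close. It prints the time, the measured TCP pose, the force, the opening and the grip force at its end. Input that does not fit is refused with a message, and nothing moves.
- get_obs(): the state, without advancing time (a new reading comes with each control period).
- capture(name): name is "side" or "top" or "wrist"; returns (picture, depth): 420x560x3 uint8, blue, green, red; 420x560 float32, m along the optical axis (not along the pixel's ray), 0 where there is no reading.
- camera_model(name): a dict with "fx", "fy", "cx", "cy" (pixels), "pose" (4x4, takes a point from camera to world coordinates). Camera axes: x right, y down, z forward; pixel columns grow to the right and rows downward; lengths in m; the calibration is good to about 2 mm. The wrist camera is an equidistant fisheye: a pixel r from the principal point sees the ray r / f radians off the axis. A picture is of the moment at which its call begins: read the wrist's pose just before it. camera_model takes no time and is no camera call; for the wrist camera it gives the pose at the moment of the call.
- close_job(): hands the job in; it is judged then, once.
Trained networks look in the newest picture that a camera, given by its name, has taken for a name from the list of things; names that differ only in an ending like _2 or _b are one class to them, and where a whole thing is asked for, a point or a joint stands for the part that bears it (a point fixed in the world has none). Each returns a list of dicts, best first, with "score" (0 to 1); they miss things now and then, are a little off and sometimes report something else, mostly with a low value. They report only what shows in the picture. A call takes as long as a camera call. They do not tell look-alikes from the thing itself.
- masks_of(camera, label): "region" (420x560 bool, what is visible of it).
- place_of(camera, label): "at" ([x, y, z] in m, in the coordinates of the camera as it stood for that picture, good to about 4 mm: a listed point, or the origin of a listed thing).
The state is a dict: "clock": time; "joint_pos": joint angles; "joint_vel": joint speeds; "joint_efforts": joint torques, N m; "position": TCP position; "ee_rot": TCP orientation; "force": force on the tool from outside, world axes, zero at the start; "wrist_torque": the same for the moment, N m; "finger_gap": opening from 0.0 (shut) to 1.0 (fully open); "grip_force": force on a finger pad.
Only numpy, scipy, OpenCV 4.12 (cv2) and the standard library are available. Lean on these libraries where they do the work, as an engineer would, in place of code of your own. Each camera call takes 0.05 s, during which the arm holds its last target. There are 200 camera calls.

## Task

Get the tasting jar open: stand the six-sided honey jar, lid still shut, fully down in the six-sided socket of the wooden tasting board so that it cannot turn, then unscrew its tight lid anticlockwise and stop turning once the lugs come free (about a fifth of a turn). Lift the lid off without pulling the jar out of the socket and finish still gripping it, level, straight above the open jar and two or three centimetres clear of the glass rim; do not put the lid down or let go. Leave the other things on the counter where they stand.

Things in the scene. Friction and masses are not known exactly. Their poses are not given: they have to be found in the camera images.
- jar: Six-sided honey jar, 0.33 kg, upright, closed by the lid. Hexagon 58 mm across flats, 67 mm across corners, up to 60 mm height; above it a narrower round neck; 90 mm tall with the lid on. Two facing flats carry a plain cream label. Origin: centre of the underside; z up; x square to a labelled flat (flats face 0, 60, 120 .. degrees about z).
- jar_rim (a point): Centre of the jar's glass rim, 86 mm above its underside. The round neck is 44 mm wide; three thread ledges, 120 degrees apart and each 45 degrees long, stand out from it under the lid.
- lid: White-painted tin twist-off lid on the jar, 56 mm wide, 18 mm tall, 0.06 kg, knurled. Origin: centre of its lower edge, 72 mm above the jar's underside when shut; z up. Shut, its x axis is in line with the jar's x axis. It is tight: up to about 0.6 N m turns it, more than the jar resists when it merely stands on the counter, so the jar can be carried and turned by the lid.
- lid_top (a point): Centre of the lid's top face, 18 mm above its lower edge. Three lugs inside hook under the jar's ledges; a sprung liner pushes the lid up with 15 to 20 N. Turned anticlockwise from above it rises 1 mm, and the lugs are clear from 46 to 95 degrees after shut (aim for 70); further on they strike the next ledge. Only there does it lift off; it clears the rim after 14 mm.
- lid_mark (a point): A point on the side of the lid, below a small raised pip on its top: 28 mm from the axis, 9 mm above the lower edge, at -70 degrees from the lid's x axis. After 70 degrees of opening it lies on the jar's +x side.
- board: Tasting board: wooden plank 110 x 145 x 16 mm screwed to the counter, long along its y axis. Origin: centre of its underside. The hexagonal socket stands nearer its +y end, at its -y end a low tray (7 mm high) of flat tasting sticks, not used.
- socket (a point): Centre of the socket's floor, 18 mm to +y of the board's middle, 16 mm above the counter; axes as the board's. Hexagonal ring of dark wood walls 22 mm high, 11 mm thick, 61.5 mm across flats inside, 4 mm chamfer at the top. Flats face 0, 60, 120 .. degrees from its x axis: the jar goes in at any of six angles. Seated, its underside is here.
- counter_scale: Cream counter scale with a wide metal pan, fixed, standing behind the middle of the work area: 229 deep x 240 wide x 224 mm tall, front edge of the pan 0.10 m nearer the robot than its origin (centre of its underside). Keep the arm and gripper clear of it.
- tea_mug: White mug, 82 mm wide, 91 mm tall, handle to one side, standing near the middle of the counter. Leave it. Origin: centre of its underside.
- honey_jar_6: Round honey jar with an orange lid, 83 mm wide, 123 mm tall, left of the scale. Not the jar to open; leave it. Origin: centre of its underside.
- spare_lid: Loose orange lid, 77 mm wide, 14 mm high, at the front of the counter. Leave it. Origin: centre of its underside.
- honey_dipper: Wooden honey dipper, 159 mm long, lying at the left. Leave it. Origin: centre of its underside.
- weight_200: Brass knob weight, 29 mm wide, 45 mm tall, right of the scale. Leave it. Origin: centre of its underside.
- weight_100: Smaller brass knob weight, 23 mm wide, 36 mm tall, beside the other. Leave it. Origin: centre of its underside.
- tape_roll: Roll of packing tape, 93 mm wide, 24 mm high, at the right. Leave it. Origin: centre of its underside.
- rubber_stamp: Wooden hand stamp, 29 x 40 x 68 mm, at the right. Leave it. Origin: centre of its underside.
There are look-alikes about, which are no part of the job. Leave any blue look-alike of the jar alone.

How it is judged:
On the way, in this order (a step that is already met when the one before it is completed fails the run):
1. the jar stands fully down in the socket with its lid still shut (z of jar in the frame of socket between -0.003 and 0.004 m and horizontal distance between jar and socket below 0.005 m and angle between jar's own z axis and vertical below 0.06 rad and z of lid in the frame of jar below 0.076 m and x of lid_mark in the frame of jar below 0.0165 m), for 0.2 s.
2. the lid is unscrewed until its lugs are free, the jar staying down in the socket (z of jar in the frame of socket between -0.003 and 0.004 m and horizontal distance between jar and socket below 0.005 m and angle between jar's own z axis and vertical below 0.06 rad and x of lid_mark in the frame of jar above 0.0229 m and z of lid in the frame of jar below 0.082 m), for 0.1 s.
At the end, for the whole second after the job is handed in: Jar upright (0.06 rad) in the socket, within 4 mm of its floor and 5 mm of its middle; lid at rest in the fingers, touching neither jar nor board, lower edge 8 to 54 mm above the rim, within 15 mm of the jar's axis, level (0.15 rad), turned 35 to 105 degrees from shut (z of jar in the frame of socket between -0.003 and 0.004 m and horizontal distance between jar and socket below 0.005 m and angle between jar's own z axis and vertical below 0.06 rad and x of lid_mark in the frame of jar above 0.0229 m and z of lid in the frame of jar between 0.094 and 0.14 m and horizontal distance between lid and jar below 0.015 m and angle between lid's own z axis and vertical below 0.15 rad and contact force between the fingers and lid above 2 N and contact force between each of lid, the fingers and jar below 0.1 N and contact force between lid and board below 0.1 N and linear speed of each of lid, jar below 0.03 m/s); the arm keeps its last pose, push and grip.
It fails at once if the jar is tipped over (angle between jar's own z axis and vertical above 0.5 rad).
It fails at once if the lid leaves the jar while the jar is not in the socket (z of lid in the frame of jar above 0.085 m and distance between jar and socket above 0.02 m).
It fails at once if another thing on the counter is pushed away by more than 3 cm (distance of any of tea_mug, honey_jar_6, spare_lid, honey_dipper, weight_200, weight_100, tape_roll, rubber_stamp from where it was at the start of the episode above 0.03 m).
It also fails if it takes over 51 s, if anything falls off the work surface, if the arm or the gripper's body presses on something with over 40 N, if the wrist force passes 120 N, or if a joint passes its speed limit or range.

## Working session

There is one attempt and no reset: what is moved stays moved. The work goes in short steps, Python scripts to look and compute and a shell command to move; the robot and the scene stay as the last step left them, time stands still between calls to the robot, and variables do not carry over. Pictures are saved under pics/ and viewed, at most 10 in all, crops included, and the job is handed in when it is done.

```bash
mkdir -p pics
cat > h.py <<'E'
import numpy as np, cv2
from station import *
def world(cam,p,M=None):
    M=M or camera_model(cam); return (np.array(M["pose"])@np.r_[p,1])[:3]
def cloud(cam,depth,M=None):
    M=M or camera_model(cam); v,u=np.indices(depth.shape)
    P=np.stack([(u-M["cx"])/M["fx"]*depth,(v-M["cy"])/M["fy"]*depth,depth],-1)
    T=np.array(M["pose"]); return P@T[:3,:3].T+T[:3,3]
E
python3 - <<'E'
from h import *
np.set_printoptions(precision=4,suppress=True)
o=get_obs();print(o["clock"],o["position"],o["ee_rot"],hold_point_z)
for c in("top","side"):
    im,d=capture(c);cv2.imwrite(f"pics/{c}0.png",im);np.savez(f"{c}0.npz",im=im,d=d)
    M=camera_model(c);T=np.array(M["pose"]);print(c,T[:3,3])
    for n in("jar","lid","lid_mark","socket","board"):
        for r in place_of(c,n)[:3]:
            p=np.array(r["at"]);w=world(c,p);print(n,round(r["score"],2),w,(p[:2]/p[2]*[M["fx"],M["fy"]]+[M["cx"],M["cy"]]).round())
E
```

```text
0.0 [0.2287 0.5268 0.2014] [[-0.9172  0.3984 -0.0011]
 [ 0.3984  0.9172 -0.0016]
 [ 0.0004 -0.0019 -1.    ]] 0.0187
top [0.262  0.0393 1.6136]
jar 0.58 [ 0.4492  0.2448 -0.0005] [227. 240.]
jar 0.5 [ 0.4614  0.138  -0.0038] [259. 236.]
lid 0.68 [0.4634 0.1397 0.0718] [257. 232.]
lid_mark 0.65 [0.4329 0.1345 0.0801] [258. 241.]
socket 0.72 [ 0.4516 -0.2431  0.0142] [370. 236.]
board 0.73 [ 0.456  -0.2563  0.0008] [373. 235.]
board 0.57 [ 0.4226  0.5358 -0.0013] [142. 249.]
board 0.24 [0.4316 0.136  0.0781] [258. 242.]
side [ 0.8502 -1.1929  0.7959]
jar 0.77 [ 0.4514 -0.1043 -0.0049] [236. 256.]
jar 0.6 [ 0.4536  0.2472 -0.0003] [265. 204.]
jar 0.47 [0.4605 0.1352 0.0004] [259. 218.]
lid 0.72 [0.4582 0.1345 0.0759] [258. 200.]
lid 0.72 [ 0.4311  0.0117 -0.0015] [241. 235.]
lid_mark 0.55 [0.4332 0.1378 0.0794] [251. 198.]
socket 0.85 [ 0.4591 -0.2432  0.0173] [223. 277.]
board 0.91 [ 0.4588 -0.2618  0.0006] [221. 285.]
board 0.5 [ 0.597  -0.4683 -0.0003] [245. 347.]
```

View pics/top0.png

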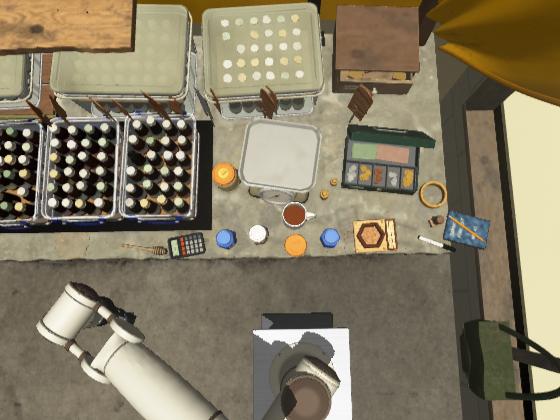

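View pics/side0.png

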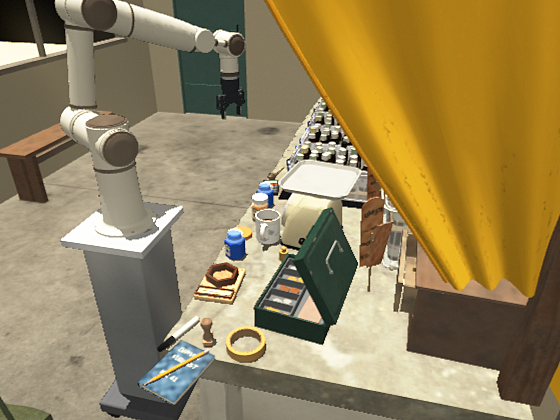

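The jar candidates in the top view are blue (226,239), blue (331,237) and white-lidded (258,234). The orange loose lid (296,244) and the round orange-lidded jar (225,174) are other things. I choose (258,234), the only white lid at about 7 cm height. The socket is the hexagonal ring at (371,235), with the tray to its right. Next I check this with a crop and depth.

Run:
```python
from h import *
np.set_printoptions(precision=4,suppress=True)
A=np.load("top0.npz");im,d=A["im"],A["d"];M=camera_model("top");P=cloud("top",d)
print(M["fx"])
cv2.imwrite("pics/topcrop.png",cv2.resize(im[205:262,205:405],None,fx=4,fy=4,interpolation=cv2.INTER_CUBIC))
B=np.load("side0.npz");S=cloud("side",B["d"])
def near(C,c,r,z0,z1):
    q=C.reshape(-1,3);return q[(np.hypot(q[:,0]-c[0],q[:,1]-c[1])<r)&(q[:,2]>z0)&(q[:,2]<z1)]
for nm,C in(("top",P),("side",S)):
    q=near(C,(.461,.137),.05,.085,.1);print(nm,"lid top",len(q),q.mean(0),(q.min(0)+q.max(0))/2,q.max(0)-q.min(0))
    q=near(C,(.457,-.243),.06,.03,.06);print(nm,"ring",len(q),(q.min(0)+q.max(0))/2,q.max(0)-q.min(0),np.median(q[:,2]))
    q=near(C,(.457,-.26),.11,.010,.06);print(nm,"board",cv2.minAreaRect(q[:,:2].astype(np.float32)))
q=P[(P[...,2]>.12)&(P[...,2]<.3)&(abs(P[...,1]-.1)<.2)&(P[...,0]>.4)&(P[...,0]<.9)];print("tall xmin",np.percentile(q,1,axis=0))
for n in("counter_scale","tea_mug"):
    for r in place_of("top",n)[:1]:print(n,r["score"],world("top",r["at"]))
```

```text
472.3649551832144
top lid top 190 [0.4593 0.1374 0.089 ] [0.4592 0.1376 0.091 ] [0.0532 0.0523 0.0119]
top ring 236 [ 0.4545 -0.2444  0.0394] [0.085  0.1    0.0182] 0.0362771715886262
top board ((0.47979915142059326, -0.26648086309432983), (0.16250672936439514, 0.16546741127967834), 89.29972839355469)
side lid top 103 [0.4637 0.1309 0.089 ] [0.4637 0.1324 0.0896] [0.0527 0.0556 0.009 ]
side ring 280 [ 0.4572 -0.2449  0.036 ] [0.0845 0.0936 0.0119] 0.03593014421621926
side board ((0.4585214853286743, -0.26514601707458496), (0.11001195013523102, 0.145981565117836), 3.2073020935058594)
tall xmin [ 0.5745 -0.0633  0.1218]
tea_mug 0.71 [ 0.523   0.0005 -0.0024]
```

View pics/topcrop.png

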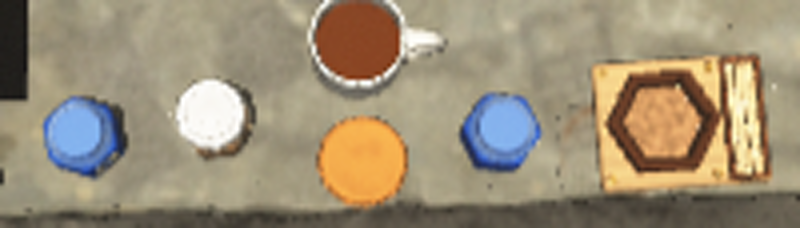

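White-lidded jar with an amber hex body at crop (212,115) is confirmed as the target. Both blue ones, (80,135) and (503,128), stay put. The board is yawed about +3°, with the socket at crop (663,120). I move above the jar and look with the wrist camera.

The manual's scale: shifts go in shares of 0.75 m and turns go in shares of 2 pi rad. Converting my numbers, -0.33 m / 0.75 = -0.44, -0.29 m / 0.75 = -0.3867, 1.16 rad / 6.2832 = 0.1846.

```bash
echo '[{"tx":-0.0667, "ty":-0.0573, "tz":-0.0133, "drz":0.0239}, {"tx":-0.1333, "ty":-0.1147, "tz":-0.0267, "drz":0.0477}, {"tx":-0.2, "ty":-0.1733, "tz":-0.04, "drz":0.0716}, {"tx":-0.2667, "ty":-0.2267, "tz":-0.0533, "drz":0.0955}, {"tx":-0.3333, "ty":-0.28, "tz":-0.0667, "drz":0.1194}, {"tx":-0.3867, "ty":-0.3333, "tz":-0.08, "drz":0.1432}, {"tx":-0.44, "ty":-0.376, "tz":-0.08, "drz":0.1671}, {"tx":-0.44, "ty":-0.376, "tz":-0.08, "drz":0.1846}, {"tx":-0.44, "ty":-0.376, "tz":-0.08, "drz":0.1846}, {"tx":-0.44, "ty":-0.376, "tz":-0.08, "drz":0.1846}, {"tx":-0.44, "ty":-0.376, "tz":-0.08, "drz":0.1846}]' | python3 -m inch 1.0
python3 - <<'E'
from h import *
np.set_printoptions(precision=4,suppress=True)
o=get_obs();print(o["clock"],o["position"],o["ee_rot"],o["joint_pos"],o["joint_vel"])
M=camera_model("wrist");im,d=capture("wrist");cv2.imwrite("pics/w0.png",im);np.savez("w0.npz",im=im,d=d,T=M["pose"])
print(M)
for n in("jar","lid","lid_mark","lid_top"):
    for r in place_of("wrist",n)[:3]:print(n,round(r["score"],2),world("wrist",r["at"],M))
E
```

```text
clock: 1.8
position: [0.4195, 0.1369, 0.2625]
ee_rot: [[0.001, 1.0, -0.0], [1.0, -0.001, 0.0], [0.0, -0.0, -1.0]]
force: [-0.3, 0.1, -0.1]
finger_gap: 1.001
grip_force: 0.0
1.8 [0.4195 0.1369 0.2625] [[ 0.0009  1.     -0.0001]
 [ 1.     -0.0009  0.0005]
 [ 0.0005 -0.0001 -1.    ]] [ 0.0399 -0.2382  1.8638  0.0005  1.5161  0.0408] [ 0.0439 -0.0018  0.01    0.0015  0.0025  0.0003]
{'fx': 325.19226210127806, 'fy': 325.19226210127806, 'cx': 280.1277971578811, 'cy': 217.53992835054925, 'pose': array([[ 1.    , -0.0009, -0.0009,  0.4202],
       [-0.0011, -0.9546, -0.298 ,  0.2129],
       [-0.0006,  0.298 , -0.9546,  0.4336],
       [ 0.    ,  0.    ,  0.    ,  1.    ]])}
jar 0.89 [ 0.4507  0.2447 -0.001 ]
jar 0.77 [ 0.4454 -0.1047  0.0003]
lid 0.66 [0.464  0.1363 0.0705]
lid_mark 0.68 [0.4323 0.1388 0.0797]
lid_top 0.92 [0.4608 0.1366 0.0885]
```

View pics/w0.png

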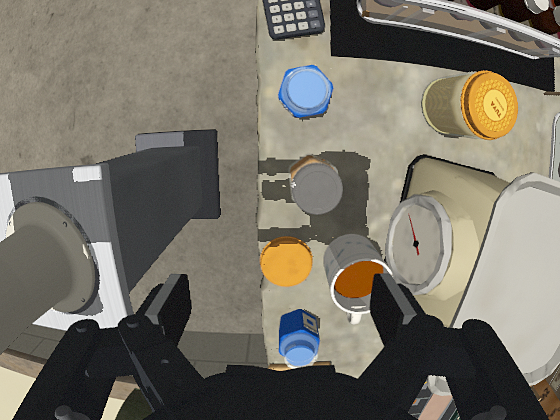

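```bash
cat >> h.py <<'E'
def fish(depth,M):
    v,u=np.indices(depth.shape);x=(u-M["cx"])/M["fx"];y=(v-M["cy"])/M["fy"];r=np.hypot(x,y)+1e-9
    k=np.tan(r)/r*depth;T=np.array(M["pose"])
    P=np.stack([x*k,y*k,depth],-1);return P@T[:3,:3].T+T[:3,3]
def hexfit(xy,c,h=.029):
    """yaw (mod 60 deg) and centre putting body-side points on hexagon flats"""
    from scipy.optimize import least_squares
    best=None
    for y0 in np.radians(np.arange(-30,30,10)):
        def f(p):
            q=xy-p[:2];a=p[2]+np.radians(60*np.arange(6))
            return (q@np.array([np.cos(a),np.sin(a)])).max(1)-h
        s=least_squares(f,[*c,y0],loss="soft_l1",f_scale=.001)
        if best is None or s.cost<best.cost:best=s
    return best.x[:2],(np.degrees(best.x[2])+30)%60-30,best.cost,np.abs(best.fun).mean()
E
python3 - <<'E'
from h import *
np.set_printoptions(precision=4,suppress=True)
A=np.load("w0.npz");M=camera_model("wrist");P=fish(A["d"],M)
im=A["im"];cv2.imwrite("pics/w0crop.png",cv2.resize(im[140:230,270:370],None,fx=6,fy=6,interpolation=cv2.INTER_CUBIC))
B=np.load("side0.npz");S=cloud("side",B["d"])
for n,C,c in(("w",P,(.460,.137)),("s",S,(.462,.133))):
    q=C.reshape(-1,3);q=q[np.hypot(q[:,0]-c[0],q[:,1]-c[1])<.045]
    t=q[(q[:,2]>.086)&(q[:,2]<.097)];print(n,"lidtop",len(t),t.mean(0),(t.min(0)+t.max(0))/2)
    b=q[(q[:,2]>.008)&(q[:,2]<.056)];print(len(b))
    if len(b)>10:print(hexfit(b[:,:2],t.mean(0)[:2]))
E
```

```text
w lidtop 1953 [0.4594 0.1391 0.0891] [0.4598 0.1385 0.0895]
212
(array([0.4598, 0.138 ]), np.float64(8.03844733212663), np.float64(2.183391356898986e-05), np.float64(0.0003310424004344484))
s lidtop 95 [0.4632 0.1311 0.0893] [0.4637 0.1324 0.0901]
77
(array([0.4606, 0.1368]), np.float64(14.9191856558636), np.float64(8.292333861282064e-05), np.float64(0.0016610008486138933))
```

View pics/w0crop.png

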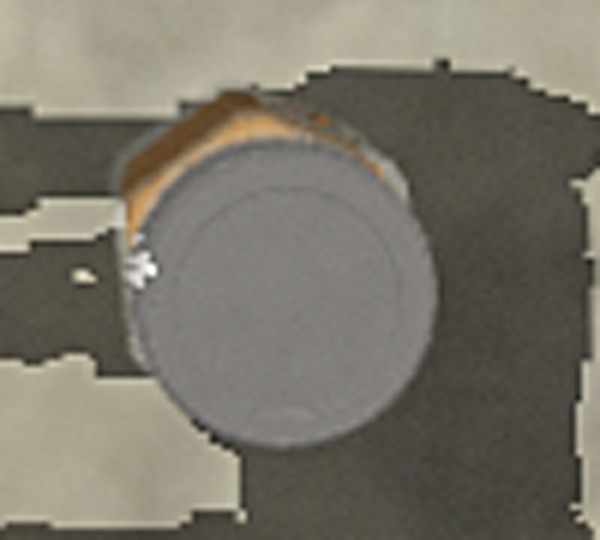

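The crop shows the lid centred at (285,290), with hex flats peeking out at the upper left and the pip at (145,268). Body yaw is about 8° and the centre is (0.460, 0.138). Grasping now.

In the tool's units: 0.2045 m / 0.75 = 0.2727, 0.0405 m / 0.75 = 0.054.

```bash
echo '[{"tx":0.0013, "ty":0.054, "tz":0.0667}, {"tx":0.0013, "ty":0.054, "tz":0.1333}, {"tx":0.0013, "ty":0.054, "tz":0.1867}, {"tx":0.0013, "ty":0.054, "tz":0.2267}, {"tx":0.0013, "ty":0.054, "tz":0.2533}, {"tx":0.0013, "ty":0.054, "tz":0.2727}, {"tx":0.0013, "ty":0.054, "tz":0.2727}, {"tx":0.0013, "ty":0.054, "tz":0.2727}, {"tx":0.0013, "ty":0.054, "tz":0.2727}]' | python3 -m inch
echo '[{}, {}, {}, {}, {}, {}]' | python3 -m inch 0.0
```

```text
clock: 2.95
position: [0.4609, 0.1387, 0.0591]
ee_rot: [[-0.002, 1.0, 0.002], [1.0, 0.002, 0.0], [0.0, 0.002, -1.0]]
force: [-0.4, -0.1, 0.3]
finger_gap: 1.0
grip_force: 0.0
clock: 3.55
position: [0.4609, 0.1389, 0.0626]
ee_rot: [[-0.001, 1.0, 0.0], [1.0, 0.001, 0.001], [0.001, 0.0, -1.0]]
force: [-12.3, 1.4, 35.1]
finger_gap: 0.01
grip_force: 16.5
```

Run:
```python
from h import *
im,d=capture("wrist");i2,_=capture("side")
cv2.imwrite("pics/w1.png",np.hstack([im[100:400,130:430],cv2.resize(i2[170:270,210:310],(300,300))]))
o=get_obs();print(o["clock"],o["position"],o["finger_gap"],o["grip_force"],o["force"])
```

```text
3.65 [0.46198714 0.13891653 0.06295909] 0.0013509225129121679 15.789072308689356 [-13.05787135   1.71308634  31.29138651]
```

View pics/w1.png

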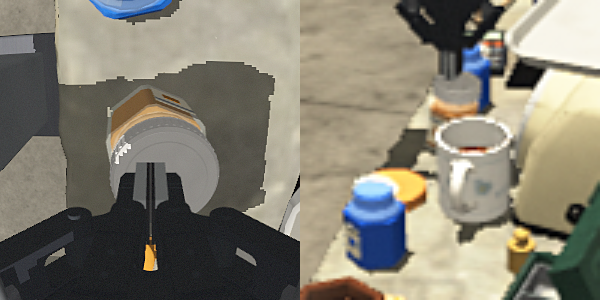

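The fingers have shut over the top of the lid: tips at (155,165) in the left half, lid in front of and below them. The jar is still upright. I measure heights before doing anything.

Run:
```python
from h import *
np.set_printoptions(precision=4,suppress=True)
M=camera_model("wrist");im,d=capture("wrist");P=fish(d,M);np.savez("w1.npz",im=im,d=d)
print(get_obs()["position"])
for v in range(215,330,6):print(v,P[v,285],P[v,262],P[v,322])
q=P.reshape(-1,3);q=q[np.hypot(q[:,0]-.46,q[:,1]-.138)<.06]
print(np.histogram(q[:,2],bins=np.arange(0,.16,.01)))
```

```text
[0.4621 0.1389 0.063 ]
215 [0.4652 0.1635 0.0646] [0.4523 0.1617 0.0589] [0.4871 0.1599 0.0527]
221 [0.4649 0.165  0.0799] [0.4525 0.1597 0.0637] [0.4862 0.1586 0.0602]
227 [0.4648 0.1642 0.0867] [0.4531 0.1602 0.0752] [0.4836 0.1618 0.0798]
233 [0.4647 0.1626 0.0907] [0.4535 0.1599 0.0835] [0.4827 0.1612 0.0871]
239 [0.4647 0.1596 0.0908] [0.4538 0.1592 0.0899] [0.4825 0.1589 0.0892]
245 [0.4647 0.1571 0.0923] [0.4538 0.1566 0.091 ] [0.4827 0.1557 0.0889]
251 [0.4648 0.1531 0.09  ] [0.4538 0.1537 0.0914] [0.4829 0.1524 0.0887]
257 [0.4648 0.15   0.0902] [0.4537 0.1505 0.0914] [0.4833 0.1485 0.0872]
263 [0.4647 0.1495 0.0959] [0.4536 0.1469 0.0906] [0.4833 0.1456 0.088 ]
269 [0.4646 0.1493 0.1019] [0.4536 0.1442 0.0918] [0.4834 0.1425 0.0885]
275 [0.4645 0.1494 0.1081] [0.4541 0.1458 0.1011] [0.4836 0.1393 0.0889]
281 [0.4644 0.1493 0.1133] [0.4544 0.1458 0.1069] [0.4837 0.1359 0.0891]
287 [0.4643 0.15   0.1198] [0.4546 0.1456 0.1121] [0.4839 0.1324 0.089 ]
293 [0.4643 0.1497 0.124 ] [0.4549 0.1457 0.1173] [0.4841 0.1289 0.0893]
299 [0.4642 0.1494 0.1281] [0.455  0.1451 0.121 ] [0.4844 0.1249 0.0887]
305 [0.4642 0.1472 0.1289] [0.4559 0.1522 0.1366] [0.4846 0.1213 0.089 ]
311 [0.4642 0.146  0.1311] [0.456  0.1507 0.1383] [0.4848 0.1175 0.089 ]
317 [0.4641 0.1458 0.1349] [0.4561 0.1503 0.1414] [0.4767 0.1504 0.1418]
323 [0.4641 0.1453 0.1381] [0.4563 0.1507 0.1455] [0.4764 0.1499 0.1448]
329 [0.4641 0.1421 0.1374] [0.4565 0.1507 0.1489] [0.4759 0.1506 0.149 ]
(array([2843,  221,  257,  311,  368,  593,  930,  392, 3628, 1984,  593,
        731,  931, 1678, 5379]), array([0.  , 0.01, 0.02, 0.03, 0.04, 0.05, 0.06, 0.07, 0.08, 0.09, 0.1 ,
       0.11, 0.12, 0.13, 0.14, 0.15]))
```

Run:
```python
from h import *
np.set_printoptions(precision=4,suppress=True)
A=np.load("w0.npz");M={**camera_model("wrist"),"pose":A["T"]};P=fish(A["d"],M)
# open hand at TCP (.4195,.1369,.2625)
q=P-np.array([.4195,.1369,.2625])
m=(abs(q[...,2])<.07)&(abs(q[...,1])<.03)&(abs(q[...,0])<.08)
f=q[m];print(len(f))
for s in(-1,1):
    g=f[f[:,0]*s>0];g=g[np.argsort(g[:,2])];print(s,"tips",g[:5],"x inner/outer",abs(g[:,0]).min(),abs(g[:,0]).max())
A=np.load("w1.npz");M=camera_model("wrist");P=fish(A["d"],M);q=P-np.array([.4621,.1389,.063])
g=q[(q[...,1]<.014)&(q[...,1]>-.02)&(abs(q[...,0])<.013)];print("shut: lowest finger pts",g[np.argsort(g[:,2])][:5])
print(get_obs()["joint_pos"],get_obs()["wrist_torque"])
```

```text
3213
-1 tips [[-0.0424 -0.0003  0.0411]
 [-0.0423  0.0037  0.0415]
 [-0.0422  0.0042  0.0416]
 [-0.0421 -0.0066  0.0418]
 [-0.0422 -0.0004  0.0419]] x inner/outer 0.04139472466901417 0.05617642119409194
1 tips [[ 0.0435  0.0047  0.0406]
 [ 0.0435 -0.0008  0.0413]
 [ 0.0436 -0.0058  0.0414]
 [ 0.0437 -0.0069  0.0415]
 [ 0.0434 -0.0091  0.0416]] x inner/outer 0.04263826968709289 0.05747940106852717
shut: lowest finger pts [[0.0121 0.0138 0.0249]
 [0.0111 0.0134 0.0253]
 [0.0083 0.0059 0.0254]
 [0.0103 0.0076 0.0255]
 [0.0102 0.0119 0.0256]]
[0.0405 0.0778 1.9804 0.0008 1.0802 0.0388] [ 0.1379  2.1985 -0.0187]
```

The fingertips actually sit about 27 mm above the reported TCP: open tips are 41 mm back instead of 13, and the shut tips rest on the 90 mm lid top at TCP z 0.063. I back off, reopen, re-measure and grasp lower.

In the tool's units: -0.08 m / 0.75 = -0.1067, -0.06 m / 0.75 = -0.08.

```bash
echo '[{"tz":-0.04}, {"tz":-0.08}, {"tz":-0.1067}, {"tz":-0.1067}, {"tz":-0.1067}]' | python3 -m inch
echo '[{}, {}, {}, {}, {}, {}]' | python3 -m inch 1.0
python3 - <<'E'
from h import *
np.set_printoptions(precision=4,suppress=True)
o=get_obs();print(o["position"],o["force"],o["joint_pos"])
M=camera_model("wrist");im,d=capture("wrist");P=fish(d,M)
q=P.reshape(-1,3);q=q[np.hypot(q[:,0]-.46,q[:,1]-.138)<.045]
t=q[(q[:,2]>.086)&(q[:,2]<.094)];c,r=cv2.minEnclosingCircle(t[:,:2].astype(np.float32)*1000);print("lid",t.mean(0),c,r)
b=q[(q[:,2]>.008)&(q[:,2]<.056)];print(len(b),hexfit(b[:,:2],t.mean(0)[:2]))
g=P-o["position"];g=g[(abs(g[...,1])<.02)&(abs(g[...,0])<.08)&(abs(g[...,0])>.035)&(g[...,2]>0)&(g[...,2]<.07)];print("tips z rel",np.sort(g[:,2])[:5],g[g[:,0]<0][:,0].max(),g[g[:,0]>0][:,0].min())
for r in place_of("wrist","lid_mark")[:1]:print(world("wrist",r["at"],M))
E
```

```text
clock: 4.2
position: [0.4599, 0.1382, 0.1377]
ee_rot: [[-0.001, 1.0, 0.0], [1.0, 0.001, 0.0], [0.0, 0.0, -1.0]]
force: [-0.3, 0.1, 0.4]
finger_gap: -0.0
grip_force: 0.0
clock: 4.8
position: [0.4599, 0.1383, 0.1378]
ee_rot: [[-0.001, 1.0, -0.0], [1.0, 0.001, -0.0], [-0.0, -0.0, -1.0]]
force: [0.3, -0.3, -0.4]
finger_gap: 0.989
grip_force: 0.0
[0.4599 0.1383 0.1378] [ 0.2767 -0.2862 -0.3801] [ 0.0398 -0.0295  1.9263 -0.      1.2449  0.0388]
lid [0.4605 0.1383 0.0894] (460.2871398925781, 136.7961883544922) 28.360340118408203
554 (array([0.461 , 0.1367]), np.float64(7.209138195755742), np.float64(2.9006445644337787e-05), np.float64(0.00022533558953137268))
tips z rel [0.0409 0.041  0.041  0.041  0.0411] -0.04107098134371323 0.04222329489595489
[0.4336 0.1368 0.0795]
```

In the tool's units: 0.105 m / 0.75 = 0.14, -0.001 m / 0.75 = -0.0013.

```bash
echo '[{"tx":-0.0013, "ty":0.0007, "tz":0.0533}, {"tx":-0.0013, "ty":0.0007, "tz":0.0933}, {"tx":-0.0013, "ty":0.0007, "tz":0.12}, {"tx":-0.0013, "ty":0.0007, "tz":0.14}, {"tx":-0.0013, "ty":0.0007, "tz":0.14}, {"tx":-0.0013, "ty":0.0007, "tz":0.14}]' | python3 -m inch
echo '[{}, {}, {}, {}, {}, {}]' | python3 -m inch 0.0
```

```text
clock: 5.5
position: [0.4606, 0.1373, 0.0333]
ee_rot: [[-0.001, 1.0, 0.0], [1.0, 0.001, -0.0], [-0.0, 0.0, -1.0]]
force: [-0.3, -0.1, -0.5]
finger_gap: 0.999
grip_force: 0.0
clock: 6.1
position: [0.4612, 0.1374, 0.0344]
ee_rot: [[-0.001, 1.0, 0.001], [1.0, 0.001, 0.0], [0.0, 0.001, -1.0]]
force: [-2.1, 0.3, 6.7]
finger_gap: 0.637
grip_force: 61.9
```

In the tool's units: -0.12 m / 0.75 = -0.16, -0.09 m / 0.75 = -0.12.

```bash
echo '[{"tz":-0.0267}, {"tz":-0.0667}, {"tz":-0.12}, {"tz":-0.16}, {"tz":-0.16}, {"tz":-0.16}, {"tz":-0.16}]' | python3 -m inch
python3 - <<'E'
from h import *
np.set_printoptions(precision=4,suppress=True)
o=get_obs();print(o["position"],o["force"],o["joint_pos"])
M=camera_model("wrist");im,d=capture("wrist");P=fish(d,M);np.savez("w2.npz",im=im,d=d)
cv2.imwrite("pics/w2.png",cv2.resize(im[100:330,150:410],None,fx=2.3,fy=2.3,interpolation=cv2.INTER_CUBIC))
q=P.reshape(-1,3);q=q[np.hypot(q[:,0]-.461,q[:,1]-.137)<.045]
print(np.histogram(q[:,2],bins=np.arange(.09,.23,.01)))
b=q[(q[:,2]>.135)&(q[:,2]<.172)&(q[:,1]>.15)];print(len(b),hexfit(b[:,:2],(.461,.137)))
E
```

```text
clock: 6.8
position: [0.4587, 0.1372, 0.1506]
ee_rot: [[-0.001, 1.0, -0.004], [1.0, 0.001, -0.0], [-0.0, -0.004, -1.0]]
force: [-0.6, -0.0, -3.6]
finger_gap: 0.639
grip_force: 64.8
[0.4587 0.1372 0.1506] [-0.5723 -0.0342 -3.55  ] [ 0.0375 -0.0443  1.914  -0.      1.2761  0.0365]
(array([    0,     0,    39,   274,   331,   392,   440,   594,  1753,
         306,  1534, 12369,  1183,  1188]), array([0.09, 0.1 , 0.11, 0.12, 0.13, 0.14, 0.15, 0.16, 0.17, 0.18, 0.19,
       0.2 , 0.21, 0.22, 0.23]))
1707 (array([0.4591, 0.1366]), np.float64(7.294159087958619), np.float64(9.815420642145181e-05), np.float64(0.00024301351298050105))
```

View pics/w2.png

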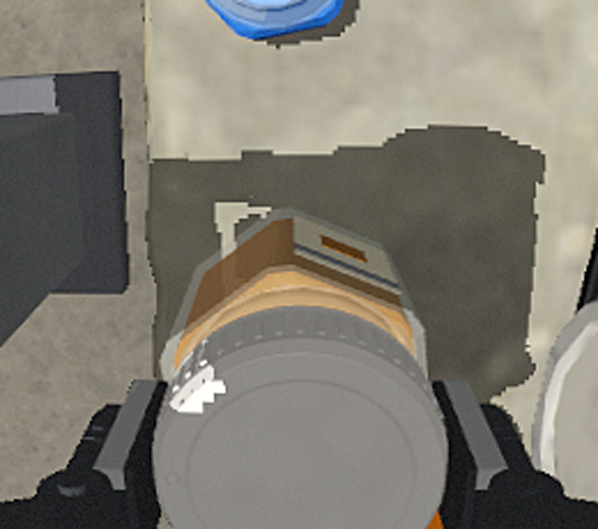

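The jar is gripped level: white lid at (300,440), label on the upper-right flat at (340,250), yaw 7.3°. I carry it past the socket to TCP y -0.35 so the wrist camera sees the ring unobstructed.

In the tool's units: -0.485 m / 0.75 = -0.6467, -0.07 m / 0.75 = -0.0933.

```bash
echo '[{"tx":-0.04}, {"tx":-0.0933}, {"tx":-0.1533}, {"tx":-0.2133}, {"tx":-0.2733}, {"tx":-0.3333}, {"tx":-0.3933}, {"tx":-0.4533}, {"tx":-0.5133}, {"tx":-0.5667}, {"tx":-0.6133}, {"tx":-0.6467}, {"tx":-0.6467}, {"tx":-0.6467}, {"tx":-0.6467}]' | python3 -m inch
python3 - <<'E'
from h import *
np.set_printoptions(precision=4,suppress=True)
o=get_obs();print(o["position"],o["ee_rot"],o["force"],o["joint_pos"],o["joint_vel"])
p0=o["position"]
M=camera_model("wrist");im,d=capture("wrist");P=fish(d,M);np.savez("w3.npz",im=im,d=d,T=M["pose"])
cv2.imwrite("pics/w3.png",im)
q=P.reshape(-1,3)
r=q[(np.hypot(q[:,0]-.457,q[:,1]+.244)<.058)&(q[:,2]>.034)&(q[:,2]<.042)];print("ring top",len(r),r[:,2].mean(),(r.min(0)+r.max(0))/2,r.max(0)-r.min(0))
# inner opening centre and outer hex from mask area in plan view (0.5 mm grid)
G=np.zeros((300,300),np.uint8);ij=((r[:,:2]-[.457,-.244])*2000+150).astype(int);G[ij[:,0],ij[:,1]]=255
G=cv2.morphologyEx(G,cv2.MORPH_CLOSE,np.ones((5,5),np.uint8))
cs,hh=cv2.findContours(G,cv2.RETR_CCOMP,cv2.CHAIN_APPROX_NONE)
for i,c in enumerate(cs):
    a=cv2.contourArea(c)
    if a<3000:continue
    m=cv2.moments(c);c0=np.array([m["m01"],m["m10"]])/m["m00"]   # row=x
    xy=(c[:,0,::-1]-150)/2000+[.457,-.244]
    print("hole" if hh[0][i][3]>=0 else "outer",a,(c0-150)/2000+[.457,-.244],hexfit(xy,(.457,-.244),np.sqrt(a/4e6/3.4641)))
f=q[(np.hypot(q[:,0]-.457,q[:,1]+.244)<.022)&(q[:,2]<.03)];print("floor",f[:,2].mean())
b=q[(np.hypot(q[:,0]-p0[0],q[:,1]-p0[1])<.045)&(q[:,2]>.135)&(q[:,2]<.172)&(q[:,1]>p0[1]+.013)];print("jar",hexfit(b[:,:2],p0[:2]))
E
```

```text
clock: 8.35
position: [0.4605, -0.3463, 0.1516]
ee_rot: [[-0.002, 1.0, -0.002], [1.0, 0.002, 0.002], [0.002, -0.002, -1.0]]
force: [0.7, 0.6, -3.0]
finger_gap: 0.641
grip_force: 64.7
[ 0.4605 -0.3463  0.1516] [[-0.0016  1.     -0.0015]
 [ 1.      0.0016  0.0023]
 [ 0.0023 -0.0015 -1.    ]] [ 0.7444  0.6422 -2.956 ] [-0.8545  0.2061  1.6455  0.0003  1.2927 -0.8563] [ 0.0068 -0.0123 -0.0038 -0.0026 -0.0024 -0.0018]
ring top 3324 0.03690817015806987 [ 0.4548 -0.2426  0.0371] [0.0846 0.0951 0.0062]
outer 23400.0 [ 0.4549 -0.2427] (array([ 0.4549, -0.2427]), np.float64(2.751249834450249), np.float64(3.4370472474139915e-05), np.float64(0.00027824996194336665))
hole 13732.5 [ 0.4548 -0.2428] (array([ 0.4549, -0.2428]), np.float64(2.4486814430395043), np.float64(4.4354712657911785e-05), np.float64(0.0003673947117884027))
floor 0.01642171193021596
jar (array([ 0.4609, -0.3469]), np.float64(7.334072998443602), np.float64(9.585237156327107e-05), np.float64(0.00024355384643611836))
```

View pics/w3.png

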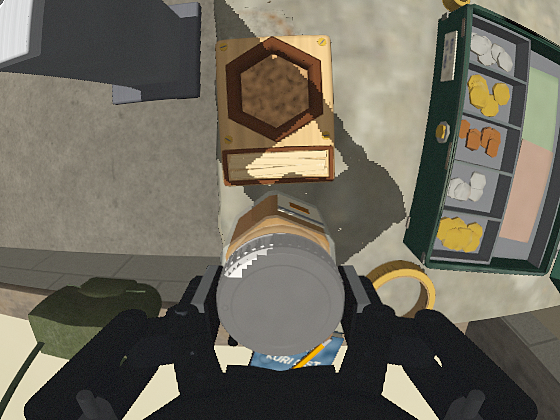

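The ring is at (275,88), with the tray at (278,165) on the -y side. Socket centre is (0.455, -0.243) with yaw 2.6°. The jar must move (-6, +104) mm and turn -4.7°.

In the tool's units: 0.104 m / 0.75 = 0.1387, 0.05 m / 0.75 = 0.0667, 0.082 rad / 6.2832 = 0.0131.

```bash
echo '[{"tx":0.04, "ty":-0.0027, "drz":0.0048}, {"tx":0.08, "ty":-0.0053, "drz":0.0095}, {"tx":0.1133, "ty":-0.0076, "drz":0.0131}, {"tx":0.1333, "ty":-0.0076, "tz":0.0133, "drz":0.0131}, {"tx":0.1387, "ty":-0.0076, "tz":0.04, "drz":0.0131}, {"tx":0.1387, "ty":-0.0076, "tz":0.0667, "drz":0.0131}, {"tx":0.1387, "ty":-0.0076, "tz":0.08, "drz":0.0131}, {"tx":0.1387, "ty":-0.0076, "tz":0.08, "drz":0.0131}, {"tx":0.1387, "ty":-0.0076, "tz":0.08, "drz":0.0131}, {"tx":0.1387, "ty":-0.0076, "tz":0.08, "drz":0.0131}]' | python3 -m inch
python3 - <<'E'
from h import *
np.set_printoptions(precision=4,suppress=True)
o=get_obs();p0=o["position"];print(p0,o["ee_rot"],o["force"])
M=camera_model("wrist");im,d=capture("wrist");P=fish(d,M);q=P.reshape(-1,3)
b=q[(np.hypot(q[:,0]-p0[0],q[:,1]-p0[1])<.045)&(q[:,2]>p0[2]-.01)&(q[:,2]<p0[2]+.021)&(q[:,1]>p0[1]+.013)];print("jar",len(b),hexfit(b[:,:2],p0[:2]))
# visible part of ring's outer wall/top: fit outer hex
r=q[(np.hypot(q[:,0]-.455,q[:,1]+.243)<.058)&(q[:,2]>.033)&(q[:,2]<.041)];print(len(r))
G=np.zeros((300,300),np.uint8);ij=((r[:,:2]-[.455,-.243])*2000+150).astype(int);G[ij[:,0],ij[:,1]]=255
G=cv2.morphologyEx(G,cv2.MORPH_CLOSE,np.ones((5,5),np.uint8))
cs,_=cv2.findContours(G,cv2.RETR_EXTERNAL,cv2.CHAIN_APPROX_NONE);c=np.vstack(cs);xy=(c[:,0,::-1]-150)/2000+[.455,-.243]
w=xy-[.455,-.243];a=np.radians(2.6+60*np.arange(6));k=(w@np.array([np.cos(a),np.sin(a)])).max(1)
o_=xy[k>.038];print("outer",len(o_),hexfit(o_,(.455,-.243),.0411))
E
```

```text
clock: 9.4
position: [0.4559, -0.2445, 0.094]
ee_rot: [[0.081, 0.997, 0.002], [0.997, -0.081, -0.002], [-0.001, 0.002, -1.0]]
force: [-0.1, 0.5, -3.1]
finger_gap: 0.643
grip_force: 64.7
[ 0.4559 -0.2445  0.094 ] [[ 0.081   0.9967  0.0017]
 [ 0.9967 -0.081  -0.0015]
 [-0.0014  0.0018 -1.    ]] [-0.055   0.4776 -3.0631]
jar 1495 (array([ 0.4562, -0.2451]), np.float64(2.55482163703811), np.float64(8.35603977255656e-05), np.float64(0.00023603184701528974))
2744
outer 376 (array([ 0.4549, -0.242 ]), np.float64(2.31465133504107), np.float64(3.788358433209911e-05), np.float64(0.0003183902612492446))
```

In the tool's units: 0.016 m / 0.75 = 0.0213, 0.0025 m / 0.75 = 0.0033.

```bash
echo '[{"tx":0.0033, "ty":-0.0017, "tz":0.0133}, {"tx":0.0033, "ty":-0.0017, "tz":0.0213}, {"tx":0.0033, "ty":-0.0017, "tz":0.0213}, {"tx":0.0033, "ty":-0.0017, "tz":0.0213}]' | python3 -m inch
```

```text
clock: 9.85
position: [0.4538, -0.2409, 0.0765]
ee_rot: [[0.081, 0.997, -0.001], [0.997, -0.081, 0.0], [0.0, -0.001, -1.0]]
force: [-0.1, -0.1, -2.6]
finger_gap: 0.637
grip_force: 64.7
```

In the tool's units: 0.01 m / 0.75 = 0.0133, 0.006 m / 0.75 = 0.008.

```bash
echo '[{"tx":-0.0007, "ty":0.0007, "tz":0.004}, {"tx":-0.0011, "ty":0.0011, "tz":0.008}, {"tx":-0.0011, "ty":0.0011, "tz":0.0133}, {"tx":-0.0011, "ty":0.0011, "tz":0.0133}]' | python3 -m inch
```

```text
clock: 10.25
position: [0.4543, -0.2416, 0.0661]
ee_rot: [[0.081, 0.997, -0.001], [0.997, -0.081, 0.001], [0.001, -0.001, -1.0]]
force: [0.6, -0.3, -4.6]
finger_gap: 0.635
grip_force: 64.8
```

In the tool's units: 0.016 m / 0.75 = 0.0213, 0.015 m / 0.75 = 0.02.

```bash
echo '[{"tz":0.0053}, {"tz":0.0107}, {"tz":0.016}, {"tz":0.02}, {"tz":0.0213}, {"tz":0.0213}, {"tz":0.0213}]' | python3 -m inch
```

```text
clock: 10.95
position: [0.4549, -0.2421, 0.051]
ee_rot: [[0.081, 0.997, 0.0], [0.997, -0.081, -0.0], [-0.0, 0.0, -1.0]]
force: [0.1, 0.8, -3.6]
finger_gap: 0.638
grip_force: 64.8
```

In the tool's units: 0.002 m / 0.75 = 0.0027, 0.001 m / 0.75 = 0.0013.

```bash
echo '[{"tz":0.0013}, {"tz":0.0027}, {"tz":0.0027}, {"tz":0.0027}]' | python3 -m inch
python3 - <<'E'
from h import *
np.set_printoptions(precision=4,suppress=True)
o=get_obs();p0=o["position"];print(p0,o["force"],o["wrist_torque"])
M=camera_model("wrist");im,d=capture("wrist");P=fish(d,M);q=P.reshape(-1,3)
b=q[(np.hypot(q[:,0]-p0[0],q[:,1]-p0[1])<.045)&(q[:,2]>.045)&(q[:,2]<p0[2]+.021)&(q[:,1]>p0[1]+.013)];print("jar",len(b),hexfit(b[:,:2],p0[:2]))
print("shoulder z",np.histogram(q[np.hypot(q[:,0]-p0[0],q[:,1]-p0[1])<.036][:,2],bins=np.arange(.05,.12,.005)))
E
```

```text
clock: 11.35
position: [0.4551, -0.2426, 0.0504]
ee_rot: [[0.081, 0.997, 0.0], [0.997, -0.081, -0.001], [-0.001, 0.0, -1.0]]
force: [-3.7, 2.0, 7.6]
finger_gap: 0.64
grip_force: 65.8
[ 0.4551 -0.2426  0.0504] [-3.7038  2.0368  7.6198] [0.3279 0.7053 0.0015]
jar 1336 (array([ 0.4554, -0.243 ]), np.float64(2.546673945075206), np.float64(7.69703874102783e-05), np.float64(0.0002466220834349906))
shoulder z (array([ 221,  222,  311,  280,  733, 1036,   98,  260,  633,  683, 2594,
       9517,  473]), array([0.05 , 0.055, 0.06 , 0.065, 0.07 , 0.075, 0.08 , 0.085, 0.09 ,
       0.095, 0.1  , 0.105, 0.11 , 0.115]))
```

Seated: the floor was met exactly at the predicted height, with an 11 N push. Unscrewing anticlockwise (negative about the tool z) now.

The manual's scale: shifts go in shares of 0.75 m and turns go in shares of 2 pi rad. Converting my numbers, -0.001 m / 0.75 = -0.0013, -0.0005 m / 0.75 = -0.0007, -1.25 rad / 6.2832 = -0.1989.

```bash
echo '[{"drz":-0.008}, {"drz":-0.0239}, {"drz":-0.0398}, {"drz":-0.0589}, {"drz":-0.0796}, {"tz":-0.0007, "drz":-0.0987}, {"tz":-0.0007, "drz":-0.1194}, {"tz":-0.0013, "drz":-0.1385}, {"tz":-0.0013, "drz":-0.1592}, {"tz":-0.0013, "drz":-0.1751}, {"tz":-0.0013, "drz":-0.191}, {"tz":-0.0013, "drz":-0.1989}, {"tz":-0.0013, "drz":-0.1989}, {"tz":-0.0013, "drz":-0.1989}, {"tz":-0.0013, "drz":-0.1989}]' | python3 -m inch
python3 - <<'E'
from h import *
np.set_printoptions(precision=4,suppress=True)
o=get_obs();p0=o["position"];print(p0,o["force"],o["wrist_torque"],np.degrees(np.arctan2(o["ee_rot"][1][1],o["ee_rot"][0][1])))
M=camera_model("wrist");im,d=capture("wrist");P=fish(d,M);q=P.reshape(-1,3);np.savez("w4.npz",im=im,d=d,T=M["pose"])
u=q[:,:2]-p0[:2];x=np.array(o["ee_rot"])[:2,0]
b=q[(np.hypot(*u.T)<.045)&(q[:,2]>.045)&(q[:,2]<.071)&(u@x>.013)];print("jar",len(b),hexfit(b[:,:2],p0[:2]))
for n in("jar","lid_mark"):
    for r in place_of("wrist",n)[:2]:print(n,r["score"],world("wrist",r["at"],M))
cv2.imwrite("pics/w4.png",im[60:380,100:460])
E
```

```text
clock: 12.9
position: [0.4557, -0.2426, 0.0517]
ee_rot: [[-0.92, 0.391, 0.002], [0.391, 0.92, -0.001], [-0.002, -0.0, -1.0]]
force: [-2.1, 2.4, 5.3]
finger_gap: 0.634
grip_force: 65.8
[ 0.4557 -0.2426  0.0517] [-2.0584  2.3909  5.2909] [ 0.3945  0.3305 -0.0254] 66.98485078503245
jar 1259 (array([ 0.4555, -0.2424]), np.float64(8.803065344769323), np.float64(5.051328175098189e-05), np.float64(0.00019328314278507121))
jar 0.97 [ 0.4514 -0.2412  0.0173]
jar 0.82 [ 0.4472 -0.104   0.0002]
lid_mark 0.92 [ 0.4463 -0.2689  0.096 ]
```

View pics/w4.png

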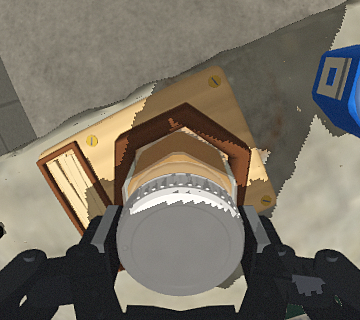

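The lid has turned about 65° relative to the jar, and the mark lies on the jar's +x side (-109° against -111°). The jar sits in the ring at (180,160). Lifting straight up.

In the tool's units: -0.036 m / 0.75 = -0.048, -0.033 m / 0.75 = -0.044.

```bash
echo '[{"tz":-0.0027}, {"tz":-0.0067}, {"tz":-0.012}, {"tz":-0.0187}, {"tz":-0.0267}, {"tz":-0.036}, {"tz":-0.044}, {"tz":-0.048}, {"tz":-0.048}, {"tz":-0.048}, {"tz":-0.048}, {"tz":-0.048}]' | python3 -m inch
python3 - <<'E'
from h import *
np.set_printoptions(precision=4,suppress=True)
o=get_obs();p0=o["position"];print(p0,o["force"],o["wrist_torque"])
M=camera_model("wrist");im,d=capture("wrist");P=fish(d,M);q=P.reshape(-1,3)
u=q[:,:2]-p0[:2];x=np.array(o["ee_rot"])[:2,0];n=np.hypot(*u.T)<.05
b=q[n&(q[:,2]>.045)&(q[:,2]<.071)&(u@x>.013)];print("jar",len(b),hexfit(b[:,:2],p0[:2]))
s=q[n&(u@x>.015)];print("z hist",np.histogram(s[:,2],bins=np.arange(.04,.16,.006)))
i2,_=capture("side");cv2.imwrite("pics/end.png",np.hstack([im[60:380,100:460],cv2.resize(i2[220:300,180:270],(360,320))]))
for r in place_of("wrist","jar_rim")[:1]+place_of("wrist","lid_mark")[:1]:print(r["score"],world("wrist",r["at"],M))
E
```

```text
clock: 14.25
position: [0.4545, -0.2418, 0.0855]
ee_rot: [[-0.92, 0.391, -0.001], [0.391, 0.92, 0.001], [0.001, 0.0, -1.0]]
force: [-0.6, 0.2, 0.2]
finger_gap: 0.638
grip_force: 65.1
[ 0.4545 -0.2418  0.0855] [-0.6273  0.2405  0.2139] [ 0.023   0.0239 -0.0109]
jar 745 (array([ 0.4553, -0.2424]), np.float64(8.65176011971289), np.float64(2.5963693008881653e-05), np.float64(0.00017063695200947475))
z hist (array([ 141,  153,  157,  175,  195,  582,  803,  205,   68,  449,  163,
          0,    0,   31,  524,  546, 2525,  117,    0]), array([0.04 , 0.046, 0.052, 0.058, 0.064, 0.07 , 0.076, 0.082, 0.088,
       0.094, 0.1  , 0.106, 0.112, 0.118, 0.124, 0.13 , 0.136, 0.142,
       0.148, 0.154]))
0.58 [ 0.4491 -0.1048  0.0814]
0.81 [ 0.4451 -0.2641  0.1322]
```

View pics/end.png

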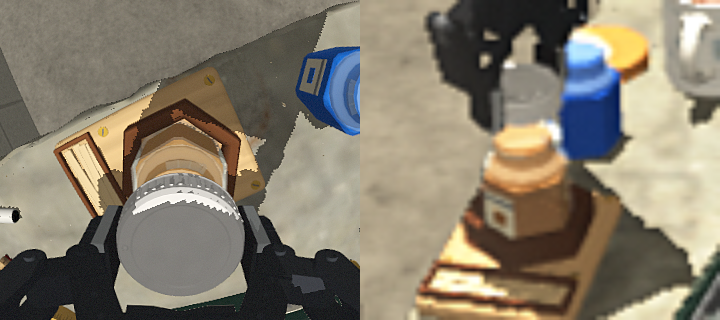

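The lid is held level about 21 mm above the open rim (right half, around (530,95)). The jar is still seated in the ring. Wrist force is about 0.

```bash
python3 -c "
from station import *
print(close_job())"
```

```text
the job is handed in; nothing more can be done
None
```

The jar is fully down in the socket and its lid is unscrewed by about 65°. The lid is held level about 21 mm above the open rim, the job is handed in at about 14 s on the clock, and no verdict came back.

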